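Put the printing block away in the chest

TASK

Open the lid of the wooden chest all the way until it rests back on its stop, without flinging it back or letting it fall shut. Then pick up the wooden printing block by its handle and set it down gently, not dropped, inside the chest, in the large empty compartment, flat on the floor with its handle upright. Leave the lid open on its stop, and leave the jar, the basket and the mallet where they are.

Things in the scene. Friction and masses are not known exactly. Their poses are not given: they have to be found in the camera images.
- chest: wooden chest, fixed, outside 150 (x) x 280 (y) x 95 mm tall without lid, walls and floor 8 mm. Origin: centre of underside; x to the back (hinge side), y along the hinge, z up. A 6 mm divider 70 mm tall at y = +62 mm leaves a large empty compartment on the -y side and a narrow one full of brushes on the +y side. Sloping steel straps at the back, 56 mm above the rim, are the lid's stop
- chest_bay (a point): centre of the floor of the large empty compartment, which measures 134 (x) x 191 mm (y); 8 mm above the table, 87 mm below the rim; axes as the chest
- lid (a joint): angle of the lid in rad: 0 closed, growing as it opens upward and back; on its stop at 1.85 (106 degrees). The lid is a wooden board 150 x 280 x 14 mm, about 0.45 kg, free-swinging: let go below about 1.4 it falls shut, beyond about 1.6 it falls back onto the stop
- lid_hinge (a point): middle of the hinge axis, at the chest's top rear edge, 95.5 mm above the table; axes turn with the lid: y along the hinge, x from the lid's front edge to the hinge, z out of the lid's top face. The lid opens positively about +y
- lid_grip (a point): middle of the lid's steel bow handle: a round bar 10 mm in diameter, 110 mm long, parallel to the hinge, 40 mm in front of the lid's front edge, free all round. In the hinge point's axes it lies at x = -190, z = +7 mm; 102 mm above the table when closed; axes as lid_hinge
- block: hand printing block, loose, 0.13 kg: a wooden slab 90 (x) x 60 (y) x 24 mm thick with an upright round handle of dark wood in the middle of its top, 26 mm in diameter, from 24 to 72 mm above the underside. Origin: centre of its underside, z up the handle. On the table left or right of the chest
- block_knob (a point): point to grip on the block's handle: on its axis, 52 mm above the block's underside; axes as the block
- jar: bystander: glass jar with paper label and steel cap, 60 mm diameter, 100 mm tall, standing on the other side of the chest from the block; origin at the centre of its underside
- basket: bystander: pale round wooden bowl-shaped basket, 150 mm across, 80 mm tall, at the back right of the table; origin at the centre of its underside
- mallet: bystander: wooden mallet lying on the table at the back left, head 60 (x) x 100 (y) x 60 mm, handle 24 mm in diameter reaching to 220 mm in -x of the origin, away from the chest; origin at table level under the middle of the head
Things that resemble listed ones, but are neither listed nor needed, are in the scene too. There is more than one size of the block; the job needs the middle-sized.

How it is judged (in metres and radians):
On the way, in this order (a step that is already met when the one before it is completed fails the run):
1. the lid rests open on its stop (beyond 1.78 rad, still) with the block not yet in the chest (value of joint lid above 1.78 rad and velocity of joint lid below 0.1 rad/s and horizontal distance between block and chest above 0.15 m), for 0.2 s.
2. the block stands in the large compartment (x of block in the frame of chest_bay between -0.06 and 0.06 m and y of block in the frame of chest_bay between -0.09 and 0.09 m and z of block in the frame of chest_bay below 0.006 m and angle between block's own z axis and vertical below 0.12 rad), for 0.2 s.
At the end, for the whole second after the job is handed in: The lid rests open on its stop (beyond 1.78 rad), and the block stands at rest on the floor of the large compartment (underside within 6 mm of the floor, handle within 0.12 rad of upright) (all of step 2 and value of joint lid above 1.78 rad and velocity of joint lid below 0.1 rad/s and linear speed of block below 0.02 m/s); the robot touches nothing.
It fails at once if the lid is flung open or falls shut (faster than 3 rad/s) (velocity of joint lid above 3 rad/s or velocity of joint lid below -3 rad/s).
It fails at once if the block is dropped into the chest (faster than 0.7 m/s over or in the large compartment below the rim, a fall of some 25 mm) (horizontal distance between block and chest_bay below 0.12 m and z of block in the frame of chest_bay below 0.087 m and linear speed of block above 0.7 m/s).
It fails at once if the jar, the basket or the mallet is moved more than 30 mm (distance of any of jar, basket, mallet from where it was at the start of the episode above 0.03 m).
It also fails if it takes over 64 s, if anything falls off the work surface, if the arm or the gripper's body presses on something with over 40 N, if the wrist force passes 120 N, or if a joint passes its speed limit or range.

ROBOT

A 6-joint arm with a two-finger parallel gripper is mounted at the origin on the work surface. World frame = base frame: x ahead of the robot, y to its left, z up, the work surface at z = 0. Lengths are in mm, angles in rad, forces in N, time in s.
With the tool pointing down it reaches from about 275 to 750 mm from the base axis. Payload 10.2 kg.
Tool frame: the origin (TCP) lies at the very end of the fingers, on their centre line; the grasp point (between the pads) lies 19 mm behind it; z points along the fingers, y is the line along which they close (so a half turn about z gives the same grasp; the last joint's range is limited). The gripper opens to 85 mm and grips with 20 to 120 N. Pads are 22 mm wide; open, the fingers measure 114 mm over their backs; the gripper's body (76 mm by 85 mm) begins 54 mm behind the grasp point. The pads swing forward as they close: fully open they stand 13 mm farther back than shut.
Start: joints at [-0.223, 0.313, 1.498, -0, 1.331, -0.223], TCP at [525.006, -0.013, 231.294] pointing down, gripper open.
Joint ranges: [-2.94, 2.94], [-0.97, 2.17], [0.19, 2.56], [-1.23, 4.37], [0.02, 3.11], [-2.88, 2.88]. Speed limits (rad/s): [2.39, 2.39, 3.01, 3.14, 3.14, 3.14].

INTERFACE

Orientations are given as a unit quaternion [w, x, y, z].
In Python, from rig import ctrl gives the robot as it stands.
- The arm moves only by the shell command python3 -m inch 'ROWS' [OPENING] [FORCE]. ROWS is text: rows parted by semicolons, each of 6 numbers parted by spaces: the shift along the tool's x, y, z in mm, then the turn, a rotation vector about the tool's x, y, z in units of 6 degrees (1.0 is 6 degrees). A call has exactly 10 rows; each row shifts and turns the commanded pose from where the row before left it, along the tool's axes as they then stand; what a row does not reach is not made up. A row lasts 1/12 s, in which the tool goes at most 41.7 mm and 7.16 degrees, less where a joint would pass 70% of its speed; a pose out of reach is approached as far as the arm can. A call with a gripper value outside its range is refused whole. OPENING is the opening, from 0 (shut) to 1 (fully open), set as the call begins (- or left out, the last holds). The fingers move at their own pace and stop on an object; FORCE is the grip in N (left out, the last holds). Time passes only in rows, so rows that do not move let the fingers close, or fill a call up. It gives the time, the measured TCP pose, the force, the opening and the grip force at its end, in the units of the state.
- ctrl.sense(): the state, without advancing time (a new reading comes with each control period).
- ctrl.capture(name): name is "scene" or "side" or "wrist"; returns a dict with "image" (420x560x3 uint8, red, green, blue), "intrinsics" (3x3 intrinsics, pixels), "D" ([k1, k2, p1, p2, k3] as OpenCV has them; the pictures are not rectified), "rvec" (rotation vector, rad) and "tvec" (3), from world to camera coordinates, as OpenCV has them. Camera axes: x right, y down, z forward; pixel columns grow to the right and rows downward; lengths in mm; the calibration is good to about 2 mm. A picture is of the moment at which its call begins. There is no depth.
- ctrl.finish_job(): hands the job in; it is judged then, once.
The state is a dict: "time_s": time; "joints": joint angles; "dq": joint speeds; "tau": joint torques, N m; "eef_pos": TCP position; "ee_rot": TCP orientation; "force": force on the tool from outside, world axes, zero at the start; "wrist_torque": the same for the moment, N m; "grip_width": opening from 0.0 (shut) to 1.0 (fully open); "grip_force": force on a finger pad.
Only numpy, scipy, OpenCV 4.12 (cv2) and the standard library are available. Lean on these libraries where they do the work, as an engineer would, in place of code of your own. Each camera call takes 0.05 s, during which the arm holds its last target. There are 200 camera calls.

## Working session

There is one attempt and no reset: what is moved stays moved. The work goes in short steps, Python scripts to look and compute and a shell command to move; the robot and the scene stay as the last step left them, time stands still between calls to the robot, and variables do not carry over. Pictures are saved under pics/ and viewed, at most 10 in all, crops included, and the job is handed in when it is done.

```bash
mkdir -p pics; ls; python3 - <<'E'
from rig import ctrl
import cv2,numpy as np
a=[]
for n in("scene","side"):
    c=ctrl.capture(n); cv2.imwrite(f"pics/{n}0.png",c["image"][:,:,::-1]); 
    R=cv2.Rodrigues(np.array(c["rvec"],float))[0]; print(n,(-R.T@np.array(c["tvec"]).ravel()).round(),R[2].round(2),np.array(c["intrinsics"])[0,0])
s=ctrl.sense();print(s)
E
```

```text
pics
scene [ 943. -670.  640.] [-0.38  0.74 -0.56] 393.0193759819306
side [-200.  853.  850.] [ 0.57 -0.59 -0.57] 444.0553529356339
{'time_s': 0.1, 'joints': array([-2.23407390e-01,  3.13354053e-01,  1.49835089e+00, -3.64353931e-06,
        1.33103223e+00, -2.23407874e-01]), 'dq': array([-0.00184776, -0.00020094, -0.00266466, -0.00067688,  0.0003033 ,
        0.00038833]), 'tau': array([ 2.30574413e-03, -4.12899542e+01, -2.60142785e+01, -1.81123951e-04,
        3.02137116e-03,  1.15447833e-05]), 'eef_pos': array([5.24764662e+02, 3.64967985e-02, 2.30816627e+02]), 'ee_rot': array([-4.83297581e-04,  7.07106187e-01,  7.07107143e-01, -3.06436040e-04]), 'force': array([0.66072583, 1.18862979, 0.28551227]), 'wrist_torque': array([-0.03814763, -0.00646928, -0.04117746]), 'grip_force': 0.0, 'grip_width': 1.0012166200133992}
```

View pics/scene0.png

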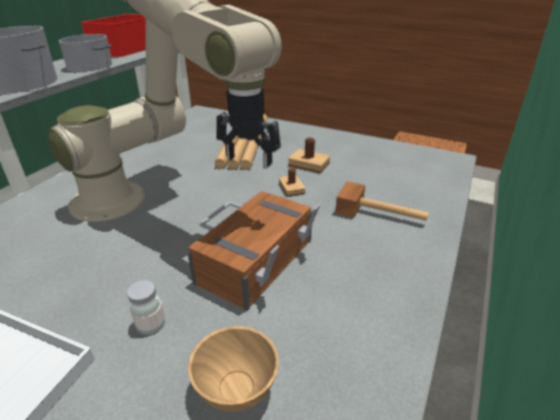

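View pics/side0.png

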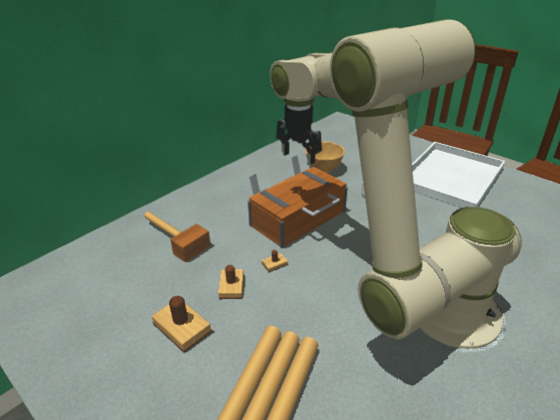

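The scene view shows the chest at (255,245) with its bow at (215,213), the jar (147,307), the basket (234,370) and the mallet (352,200). The side view shows three block-like things on the +y side: small (275,260), medium (231,283) and large (181,320). I'll measure their sizes next to choose between them.

```bash
cat > h.py <<'E'
import cv2,numpy as np
from rig import ctrl
def cap(n):
    c=ctrl.capture(n); c["K"]=np.array(c["intrinsics"],float);c["D"]=np.array(c["D"],float)
    c["R"]=cv2.Rodrigues(np.array(c["rvec"],float))[0];c["t"]=np.array(c["tvec"],float).ravel()
    c["C"]=-c["R"].T@c["t"];c["bgr"]=np.ascontiguousarray(c["image"][:,:,::-1]);return c
def rays(c,px):
    u=cv2.undistortPoints(np.array(px,float).reshape(-1,1,2),c["K"],c["D"]).reshape(-1,2)
    d=np.c_[u,np.ones(len(u))]@c["R"];return d/np.linalg.norm(d,axis=1)[:,None]
def onz(c,px,z):
    d=rays(c,px);return c["C"]+d*((z-c["C"][2])/d[:,2])[:,None]
def tri(c1,p1,c2,p2):
    d1,d2=rays(c1,p1)[0],rays(c2,p2)[0]
    A=np.c_[d1,-d2];s=np.linalg.lstsq(A,c2["C"]-c1["C"],rcond=None)[0]
    a,b=c1["C"]+s[0]*d1,c2["C"]+s[1]*d2;return (a+b)/2,np.linalg.norm(a-b)
def proj(c,P):
    return cv2.projectPoints(np.array(P,float).reshape(-1,1,3),np.array(c["rvec"],float),c["t"],c["K"],c["D"])[0].reshape(-1,2)
E
python3 - <<'E'
from h import *
s=cap("side");g=cap("scene")
hsv=cv2.cvtColor(s["bgr"],cv2.COLOR_BGR2HSV)
for p in[(285,263),(226,289),(195,328),(230,275),(178,310)]:print(p,hsv[p[1],p[0]])
m=((hsv[...,0]<28)&(hsv[...,0]>8)&(hsv[...,1]>90)&(hsv[...,2]>120)).astype(np.uint8)
for x in cv2.findContours(m,0,1)[0]:
    if 80<cv2.contourArea(x)<4000:
        w=onz(s,x.reshape(-1,2),18)[:,:2].astype(np.float32);r=cv2.minAreaRect(w);print(cv2.boundingRect(x),"mm",np.round(r[0]),np.round(r[1]),round(r[2]))
A=cv2.resize(s["bgr"][150:270,225:375],(800,640),interpolation=2)[:600]
B=cv2.resize(g["bgr"][180:310,170:330],(738,600),interpolation=2)
C=cv2.resize(s["bgr"][230:360,140:300],(738,600),interpolation=2)
for n,i in zip("ABC",(A,B,C)):cv2.imwrite(f"pics/{n}1.png",i)
E
```

```text
(285, 263) [ 17 126 109]
(226, 289) [ 19 134 224]
(195, 328) [ 19 134 226]
(230, 275) [ 14 120  66]
(178, 310) [ 11 100  61]
(267, 337, 51, 83) mm [168. 418.] [ 40. 222.] 21
(242, 331, 57, 89) mm [207. 443.] [ 40. 239.] 21
(218, 326, 63, 94) mm [246. 467.] [ 39. 257.] 21
(152, 304, 58, 45) mm [474. 492.] [ 91. 135.] 89
(219, 269, 24, 28) mm [483. 316.] [ 60. 103.] 43
(262, 253, 25, 17) mm [457. 176.] [64. 44.] 72
(144, 212, 64, 36) mm [816. 267.] [236. 105.] 1
(250, 173, 73, 46) mm [ 652. -118.] [251. 171.] 85
(306, 167, 40, 20) mm [ 635. -288.] [ 43. 169.] 85
(315, 142, 30, 19) mm [ 741. -459.] [105. 159.] 25
```

Three candidates in the side view: large at (181,326), about 135x91 mm; medium at (231,283), about 103x60; small at (275,261), about 64x44. The medium one fits 90x60. I'll confirm it in a crop.

View pics/C1.png

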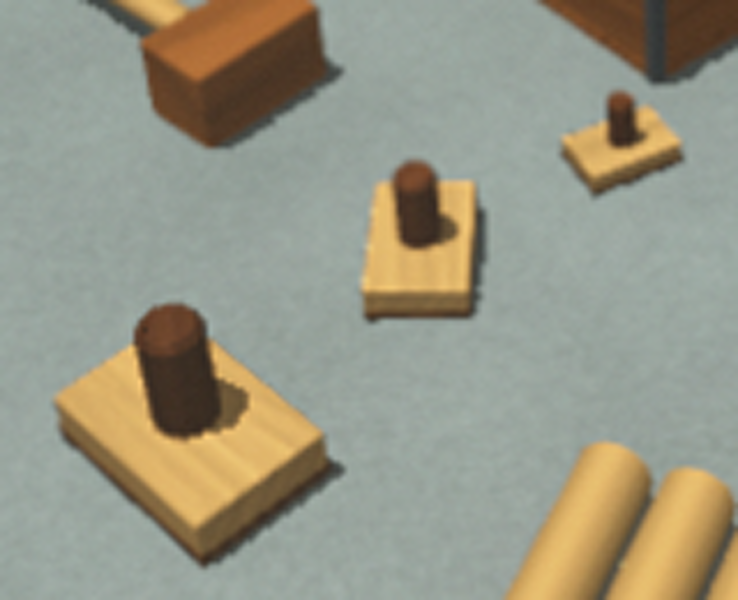

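View pics/A1.png

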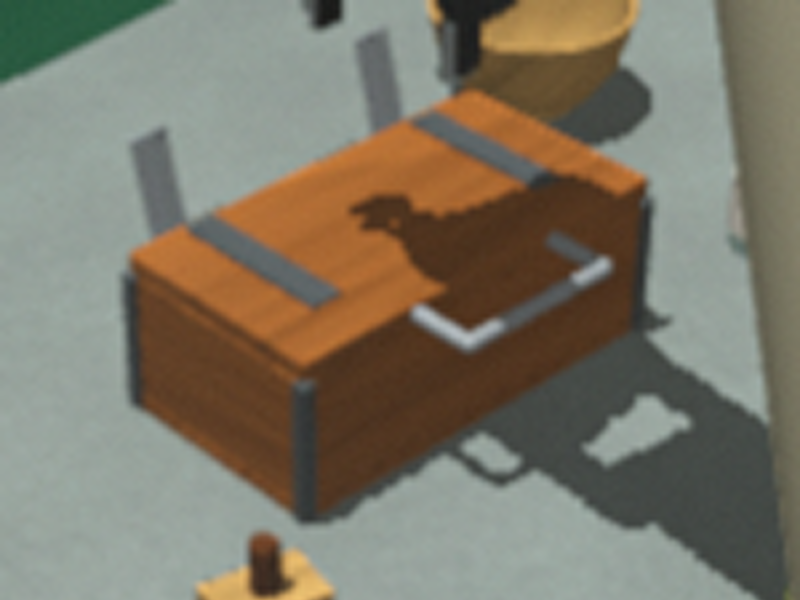

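View pics/B1.png

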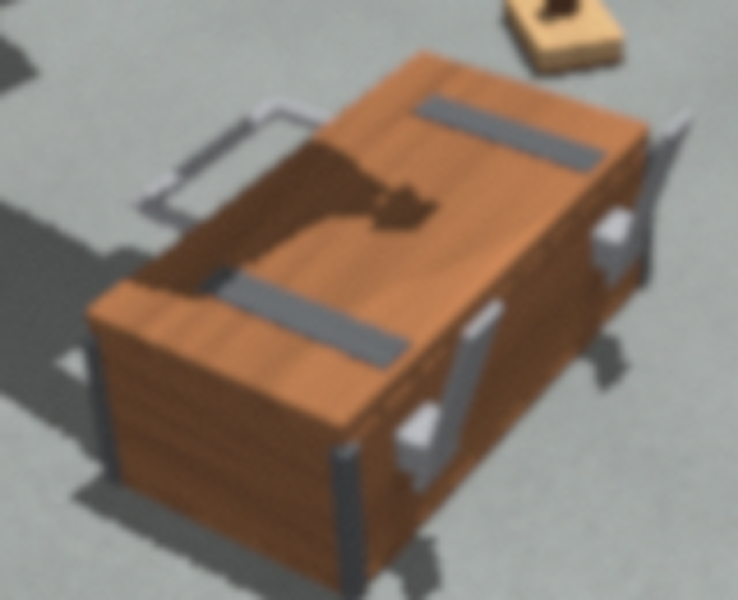

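The crops confirm it: the middle block has its knob top at crop (415,170), about side (230,267), and is clearly between the other two in size. The chest lid corners and bow ends are clear in both views, so I'll triangulate them.

```bash
python3 - <<'E'
from h import *
s=cap("side");g=cap("scene")
a=lambda p:(225+(p[0]+.5)/5.333-.5,150+(p[1]+.5)/5.333-.5)
b=lambda p:(170+(p[0]+.5)/4.6125-.5,180+(p[1]+.5)/4.615-.5)
cc=lambda p:(140+(p[0]+.5)/4.6125-.5,230+(p[1]+.5)/4.615-.5)
P={}
for n,p,q in[("f+",(305,368),(425,52)),("b+",(133,258),(648,128)),("b-",(475,92),(345,425)),("f-",(645,183),(90,315)),("bow+",(468,342),(268,106)),("bow-",(607,266),(152,197))]:
    P[n],e=tri(s,a(p),g,b(q));print(n,P[n].round(1),round(e,1))
for k in("f+ b+","f- b-","f+ f-","b+ b-","bow+ bow-"):
    i,j=k.split();d=P[j]-P[i];print(k,np.linalg.norm(d).round(),np.degrees(np.arctan2(d[1],d[0])).round(1))
print("mid bow",(P["bow+"]+P["bow-"])/2, "lid centre",sum(P[k] for k in("f+","b+","b-","f-"))/4)
q=onz(s,[cc(p) for p in[(377,182),(474,182),(472,293),(362,290)]],24);print(q.round(),np.linalg.norm(np.diff(q,axis=0),axis=1).round(),q.mean(0))
d=q[2]-q[1];d2=q[3]-q[0];print(np.degrees(np.arctan2(d[1],d[0])),np.degrees(np.arctan2(d2[1],d2[0])))
print("knob top side@72",onz(s,[cc((415,170))],72))
# knob in scene: predicted pixel
print(proj(g,[[*onz(s,[cc((415,170))],72)[0]]]))
print(proj(g,q))
E
```

```text
f+ [494.3 104.6 107.8] 4.3
b+ [640.2  89.7 106.8] 2.8
b- [ 614.6 -186.   108.4] 5.9
f- [ 469.2 -171.4  106.3] 1.2
bow+ [444.4  22.9 104.5] 2.9
bow- [435.4 -81.7 106.1] 8.1
f+ b+ 147.0 -5.8
f- b- 146.0 -5.7
f+ f- 277.0 -95.2
b+ b- 277.0 -95.3
bow+ bow- 105.0 -94.9
mid bow [439.90782672 -29.38661147 105.29952879] lid centre [554.60230284 -40.77041278 107.32065895]
[[535. 303.  24.]
 [493. 264.  24.]
 [427. 328.  24.]
 [474. 368.  24.]] [58. 91. 62.] [482.41137257 315.86912451  24.        ]
135.83776807180348 133.3199525769828
knob top side@72 [[484.24721572 314.17314484  72.        ]]
[[291.30865815 169.15823492]]
[[304.55463572 187.8436406 ]
 [286.62932014 190.45473427]
 [277.06784482 176.9314253 ]
 [295.46541104 174.73706533]]
```

Everything agrees:
- **Chest:** lid corners at z≈107 (expected 109), 147x277 mm, yaw −5.4°, hinge at (629,−48).
- **Bow:** measured midpoint (440,−29,105), against about (440,−30,102) computed from the chest.
- **Block:** the middle one measures 60x91 mm, centred at (483.5,315), with its long axis at about 134.6°.

Next I'll move above the bow.

```bash
python3 -m inch '0 0 0 0 0 0.9;-7.5 -16.4 0 0 0 0;-7.5 -16.4 0 0 0 0;-7.5 -16.4 0 0 0 0;-7.5 -16.4 0 0 0 0;-7.5 -16.4 0 0 0 0;0 0 20 0 0 0;0 0 20 0 0 0;0 0 20 0 0 0;0 0 0 0 0 0' 0.35 30; python3 - <<'E'
from h import *
c=cap("wrist");im=c["bgr"].copy()
u=np.array([.9956,-.094]);v=np.array([.094,.9956]);m=np.array([440.1,-29.7])
P=[[*(m+k*v),102.5] for k in(-55,0,55)]
for p in proj(c,P):cv2.circle(im,tuple(int(t) for t in p),3,(0,255,0),-1)
print(c["C"],proj(c,P));cv2.imwrite("pics/w1.png",im)
E
```

```text
time_s: 1.13
eef_pos: [438.2, -29.2, 168.5]
ee_rot: [-0.003, 0.74, 0.673, -0.001]
force: [-0.6, -0.7, -0.6]
grip_width: 0.349
grip_force: 0.0
[446.5149321   44.24317502 310.97726489] [[278.11030886 303.40645217]
 [278.31879922 222.50920496]
 [278.52872505 128.42513788]]
```

View pics/w1.png

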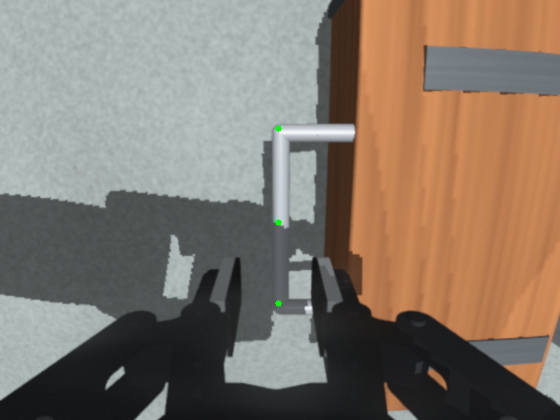

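The picture shows the bow bar at column ~280 (rows 130–305), under my predicted points to within 2 mm and between the fingers (235 and 318). I'll descend and grip.

```bash
python3 -m inch '0 0 15 0 0 0;0 0 15 0 0 0;0 0 15 0 0 0;0 0 15 0 0 0;0 0 12 0 0 0;0 0 10 0 0 0;0 0 3 0 0 0;0 0 0 0 0 0;0 0 0 0 0 0;0 0 0 0 0 0'; python3 -m inch '0 0 0 0 0 0;0 0 0 0 0 0;0 0 0 0 0 0;0 0 0 0 0 0;0 0 0 0 0 0;0 0 0 0 0 0;0 0 0 0 0 0;0 0 0 0 0 0;0 0 0 0 0 0;0 0 0 0 0 0' 0 40
python3 - <<'E'
import numpy as np
f=lambda t:np.array([-190*np.cos(t)+7*np.sin(t),190*np.sin(t)+7*np.cos(t)])
T=np.linspace(0,1.83,61)
P=np.array([f(t) for t in T])
for i in range(6):
    d=(P[10*i+10]-P[10*i]);h=(P[10*i+5]-P[10*i]);print(round(T[10*i+10],2),"first5 y,z",(h*[1,-1]/5).round(1),"last5",((d-h)*[1,-1]/5).round(1),"cum",(P[10*i+10]-P[0]).round(1))
E
```

```text
time_s: 2.02
eef_pos: [440.4, -29.8, 87.3]
ee_rot: [0.001, 0.74, 0.673, 0.0]
force: [0.6, 0.4, -0.6]
grip_width: 0.35
grip_force: 0.0
time_s: 2.85
eef_pos: [440.6, -29.8, 86.9]
ee_rot: [0.001, 0.74, 0.673, 0.001]
force: [3.1, 1.6, 6.8]
grip_width: 0.099
grip_force: 39.3
0.31 first5 y,z [ 0.7 -5.8] last5 [ 1.5 -5.6] cum [10.9 56.7]
0.61 first5 y,z [ 2.4 -5.3] last5 [ 3.1 -4.9] cum [ 38.3 107.6]
0.92 first5 y,z [ 3.8 -4.3] last5 [ 4.4 -3.7] cum [ 79.7 147.9]
1.22 first5 y,z [ 5. -3.] last5 [ 5.4 -2.2] cum [131.3 173.8]
1.52 first5 y,z [ 5.6 -1.4] last5 [ 5.8 -0.5] cum [188.3 183.1]
1.83 first5 y,z [5.8 0.4] last5 [5.7 1.3] cum [245.5 174.9]
```

```bash
python3 -m inch '0 0.3 -5.8 0 0 0;0 0.5 -5.8 0 0 0;0 0.7 -5.8 0 0 0;0 0.9 -5.8 0 0 0;0 1.1 -5.8 0 0 0;0 1.2 -5.6 0 0 0;0 1.4 -5.6 0 0 0;0 1.5 -5.6 0 0 0;0 1.6 -5.6 0 0 0;0 1.8 -5.6 0 0 0'; python3 -m inch '0 2.1 -5.4 0 0 0;0 2.2 -5.3 0 0 0;0 2.4 -5.3 0 0 0;0 2.5 -5.3 0 0 0;0 2.7 -5.2 0 0 0;0 2.8 -5 0 0 0;0 3 -5 0 0 0;0 3.1 -4.9 0 0 0;0 3.2 -4.8 0 0 0;0 3.4 -4.8 0 0 0'
```

```text
time_s: 3.68
eef_pos: [450.8, -30.7, 143.6]
ee_rot: [-0.0, 0.74, 0.673, -0.0]
force: [6.1, 0.1, -5.3]
grip_width: 0.098
grip_force: 38.8
time_s: 4.52
eef_pos: [477.0, -33.0, 194.8]
ee_rot: [-0.001, 0.74, 0.673, -0.001]
force: [-9.2, -0.3, 2.2]
grip_width: 0.1
grip_force: 39.0
```

```bash
python3 -m inch '0 3.6 -4.6 0 0 0;0 3.7 -4.5 0 0 0;0 3.8 -4.3 0 0 0;0 3.9 -4.2 0 0 0;0 4.0 -4.1 0 0 0;0 4.2 -3.9 0 0 0;0 4.3 -3.8 0 0 0;0 4.4 -3.7 0 0 0;0 4.5 -3.6 0 0 0;0 4.6 -3.5 0 0 0'; python3 -m inch '0 4.8 -3.3 0 0 0;0 4.9 -3.1 0 0 0;0 5 -3 0 0 0;0 5.1 -2.9 0 0 0;0 5.2 -2.7 0 0 0;0 5.3 -2.5 0 0 0;0 5.3 -2.3 0 0 0;0 5.4 -2.2 0 0 0;0 5.5 -2.1 0 0 0;0 5.5 -1.9 0 0 0'
```

```text
time_s: 5.35
eef_pos: [518.0, -36.8, 236.7]
ee_rot: [-0.001, 0.74, 0.673, -0.001]
force: [-13.3, 1.7, 15.7]
grip_width: 0.096
grip_force: 40.7
time_s: 6.18
eef_pos: [570.9, -41.6, 262.7]
ee_rot: [0.001, 0.74, 0.673, 0.001]
force: [-0.9, 1.3, 1.3]
grip_width: 0.094
grip_force: 41.0
```

```bash
python3 -m inch '0 5.6 -1.7 0 0 0;0 5.6 -1.6 0 0 0;0 5.6 -1.4 0 0 0;0 5.6 -1.2 0 0 0;0 5.7 -1.1 0 0 0;0 5.8 -0.8 0 0 0;0 5.8 -0.7 0 0 0;0 5.8 -0.5 0 0 0;0 5.8 -0.3 0 0 0;0 5.8 -0.2 0 0 0'; python3 -m inch '0 5.8 0 0 0 0;0 5.8 0.2 0 0 0;0 5.8 0.4 0 0 0;0 5.8 0.6 0 0 0;0 5.8 0.8 0 0 0;0 5.8 1 0 0 0;0 5.7 1.1 0 0 0;0 5.7 1.3 0 0 0;0 3.5 0.9 0 0 0;0 0 0 0 0 0'
```

```text
time_s: 7.02
eef_pos: [628.1, -46.9, 270.7]
ee_rot: [0.0, 0.739, 0.673, 0.001]
force: [-0.5, 3.9, 3.8]
grip_width: 0.098
grip_force: 42.1
time_s: 7.85
eef_pos: [678.0, -51.4, 263.1]
ee_rot: [-0.0, 0.739, 0.673, 0.001]
force: [0.2, 4.8, 3.0]
grip_width: 0.098
grip_force: 43.2
```

```bash
python3 -m inch '0 2 0.5 0 0 0;0 2 0.6 0 0 0;0 2 0.6 0 0 0;0 1 0.3 0 0 0;0 1 0.3 0 0 0;0 1 0.3 0 0 0;0 0 0 0 0 0;0 0 0 0 0 0;0 0 0 0 0 0;0 0 0 0 0 0'
```

```text
time_s: 8.68
eef_pos: [686.3, -52.2, 260.7]
ee_rot: [-0.0, 0.739, 0.673, 0.0]
force: [0.1, 5.7, 1.0]
grip_width: 0.095
grip_force: 43.3
```

```bash
python3 -m inch '0 0 0 0 0 0;0 0 0 0 0 0;0 0 0 0 0 0;0 0 0 0 0 0;0 0 -8 0 0 0;0 0 -12 0 0 0;0 0 -15 0 0 0;0 0 -15 0 0 0;0 0 -15 0 0 0;0 0 0 0 0 0' 0.35; python3 -m inch '0 -20 -10 0 0 0;0 -30 -10 0 0 0;0 -30 -10 0 0 0;0 -30 0 0 0 0;0 -30 0 0 0 0;20 -20 0 0 0 0;30 -10 0 0 0 0;30 -10 0 0 0 0;30 0 0 0 0 0;30 0 0 0 0 0' 0.6; python3 - <<'E'
from h import *
s=cap("side");g=cap("scene")
cv2.imwrite("pics/s2.png",np.vstack([cv2.resize(s["bgr"][60:360,140:440],(400,400)),])) 
a=cv2.resize(s["bgr"][80:330,130:380],(400,400));b=cv2.resize(g["bgr"][80:330,130:380],(400,400))
cv2.imwrite("pics/s3.png",np.hstack([a,b]))
E
```

```text
time_s: 9.52
eef_pos: [686.4, -53.2, 330.0]
ee_rot: [0.003, 0.74, 0.673, 0.002]
force: [-0.1, 0.6, 1.4]
grip_width: 0.351
grip_force: 0.0
time_s: 10.35
eef_pos: [519.3, 104.7, 356.2]
ee_rot: [0.0, 0.74, 0.673, 0.0]
force: [-0.2, 0.3, 0.4]
grip_width: 0.602
grip_force: 0.0
```

View pics/s3.png

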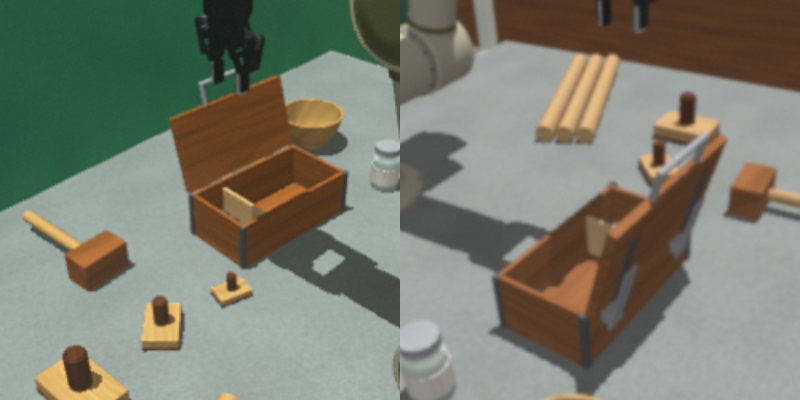

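The left half shows the lid open and leaning on the straps, with the large compartment (~(290,185)) empty and the brushes' compartment next to the divider. The right half shows the strap against the lid at (620,290). The middle block is at (160,325) in the left half. I'll move above it.

```bash
python3 -m inch '29.4 -7.9 0 0 0 0;29.4 -7.9 0 0 0 0;29.4 -7.9 0 0 0 0;29.4 -7.9 0 0 0 0;29.4 -7.9 0 0 0 0;29.4 -7.9 0 0 0 0;29.4 -7.9 0 0 0 0;0 0 30 0 0 0;0 0 30 0 0 0;0 0 0 0 0 0' 0.6; python3 -m inch '0 0 25 0 0 0;0 0 25 0 0 0;0 0 25 0 0 0;0 0 10 0 0 0;0 0 0 0 0 0;0 0 0 0 0 0;0 0 0 0 0 0;0 0 0 0 0 0;0 0 0 0 0 0;0 0 0 0 0 0'; python3 - <<'E'
from h import *
c=cap("wrist");im=c["bgr"].copy()
for z,col in((72,(0,255,0)),(24,(255,0,0))):
    for p in proj(c,[[484,314.7,z]]):cv2.circle(im,tuple(int(t) for t in p),3,col,-1);print(p)
cv2.imwrite("pics/w2.png",im);cv2.imwrite("pics/raw_w2.png",c["bgr"]);print(c["C"])
s=cap("side");g=cap("scene")
# lid angle check: bow at 1.85 predicted in scene/side
E
```

```text
time_s: 11.28
eef_pos: [482.6, 312.7, 290.1]
ee_rot: [-0.002, 0.74, 0.673, -0.005]
force: [0.4, -0.6, -1.7]
grip_width: 0.601
grip_force: 0.0
time_s: 12.12
eef_pos: [484.4, 313.6, 211.8]
ee_rot: [0.0, 0.74, 0.673, 0.001]
force: [-1.1, 0.3, 0.0]
grip_width: 0.596
grip_force: 0.0
[273.73563886 188.89415951]
[273.9037089  175.60763078]
[491.8214135  387.22020305 354.29512917]
```

View pics/w2.png

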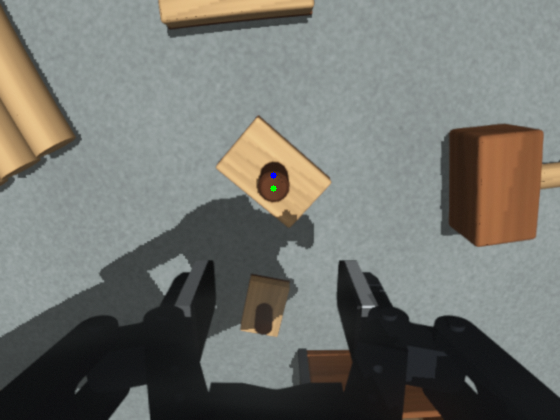

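The wrist picture shows the middle block at (273,172), its knob top at ~(273,188) under my predicted green dot, and the small block at (266,305). I'll check the height by triangulating the wrist and side views.

```bash
python3 - <<'E'
from h import *
c=cap("wrist");s=cap("side")
print(tri(c,(273.5,188),s,(229.97,266.8)))
q=onz(c,[(258,117),(330,183),(291,225),(217,168)],24);print(q.mean(0),np.linalg.norm(np.diff(q,axis=0),axis=1),q.round())
E
python3 -m inch '0 0 25 0 0 0;0 0 25 0 0 0;0 0 25 0 0 0;0 0 25 0 0 0;0 0 20 0 0 0;0 0 15 0 0 0;0 0 10 0 0 0;0 0 0 0 0 0;0 0 0 0 0 0;0 0 0 0 0 0' 0.6
```

```text
(array([483.28936597, 314.62455002,  71.2495289 ]), np.float64(1.4084316245354687))
[484.33149699 315.85984027  24.        ] [87.46367693 53.60522363 86.50180817] [[475. 368.  24.]
 [534. 303.  24.]
 [495. 266.  24.]
 [433. 327.  24.]]
time_s: 13.2
eef_pos: [484.8, 313.7, 67.2]
ee_rot: [0.0, 0.74, 0.673, 0.001]
force: [-0.4, 0.4, 0.7]
grip_width: 0.603
grip_force: 0.0
```

Knob top is at z=71 (expected 72), centred at (484,315). I'll go down the last 30 mm, close, and lift slightly.

```bash
python3 -m inch '1 0 10 0 0 0;0 0 10 0 0 0;0 0 7 0 0 0;0 0 4 0 0 0;0 0 0 0 0 0;0 0 0 0 0 0;0 0 0 0 0 0;0 0 0 0 0 0;0 0 0 0 0 0;0 0 0 0 0 0' 0.6; python3 -m inch '0 0 0 0 0 0;0 0 0 0 0 0;0 0 0 0 0 0;0 0 0 0 0 0;0 0 0 0 0 0;0 0 0 0 0 0;0 0 0 0 0 0;0 0 0 0 0 0;0 0 0 0 0 0;0 0 0 0 0 0' 0 40;python3 -m inch '0 0 -5 0 0 0;0 0 -10 0 0 0;0 0 -15 0 0 0;0 0 -20 0 0 0;0 0 -20 0 0 0;0 0 -20 0 0 0;0 0 -20 0 0 0;0 0 -20 0 0 0;0 0 -20 0 0 0;0 0 0 0 0 0'
```

```text
time_s: 14.03
eef_pos: [484.4, 314.6, 35.3]
ee_rot: [0.0, 0.74, 0.673, 0.0]
force: [-0.7, -0.3, -0.0]
grip_width: 0.597
grip_force: 0.0
time_s: 14.87
eef_pos: [484.4, 314.6, 35.3]
ee_rot: [0.0, 0.74, 0.673, 0.0]
force: [-1.8, -0.4, 4.7]
grip_width: 0.289
grip_force: 39.7
time_s: 15.7
eef_pos: [485.7, 315.1, 189.6]
ee_rot: [0.001, 0.74, 0.673, 0.003]
force: [1.0, -0.1, -1.0]
grip_width: 0.292
grip_force: 39.5
```

Gripped: width 24.6 mm, close to the 26 mm knob. The bay centre works out at (551,−77), so I'll carry the block there and then turn it 40° to square it with the chest.

```bash
python3 -m inch '-12 3.2 0 0 0 0;-24 6.4 0 0 0 0;-24 6.4 0 0 0 0;-24 6.4 0 0 0 0;-24 6.4 0 0 0 0;-24 6.4 0 0 0 0;-24 6.4 0 0 0 0;-24 6.4 0 0 0 0;-24 6.4 0 0 0 0;-24 6.4 0 0 0 0'; python3 -m inch '-24 6.4 0 0 0 0;-24 6.4 0 0 0 0;-24 6.4 0 0 0 0;-24 6.4 0 0 0 0;-24 6.4 0 0 0 0;-24 6.4 0 0 0 0;-12 3.2 0 0 0 0;0 0 0 0 0 -0.7;0 0 0 0 0 -1;0 0 0 0 0 -1';python3 -m inch '0 0 0 0 0 -1;0 0 0 0 0 -1;0 0 0 0 0 -1;0 0 0 0 0 -1;0 0 0 0 0 0;0 0 0 0 0 0;0 0 0 0 0 0;0 0 0 0 0 0;0 0 0 0 0 0;0 0 0 0 0 0'; python3 - <<'E'
from h import *
a,b,w=cap("side"),cap("scene"),cap("wrist")
print(ctrl.sense()["joints"])
A=cv2.resize(a["bgr"][80:280,200:400],(400,400));B=cv2.resize(b["bgr"][80:280,130:330],(400,400))
cv2.imwrite("pics/p3.png",np.hstack([A,B]));cv2.imwrite("pics/w3.png",w["bgr"])
E
```

```text
time_s: 16.53
eef_pos: [522.6, 79.9, 183.8]
ee_rot: [-0.001, 0.74, 0.673, -0.001]
force: [0.8, -0.4, -1.4]
grip_width: 0.294
grip_force: 39.5
time_s: 17.37
eef_pos: [549.4, -77.6, 184.0]
ee_rot: [-0.001, 0.636, 0.772, -0.0]
force: [-0.6, -0.1, -0.9]
grip_width: 0.29
grip_force: 39.5
time_s: 18.2
eef_pos: [550.1, -77.4, 185.0]
ee_rot: [-0.0, 0.464, 0.886, 0.0]
force: [-0.3, 0.4, 0.2]
grip_width: 0.294
grip_force: 39.5
[-3.50730207e-01  4.18016147e-01  1.47273008e+00 -7.32281509e-07
  1.25091753e+00 -9.57747722e-01]
```

View pics/p3.png

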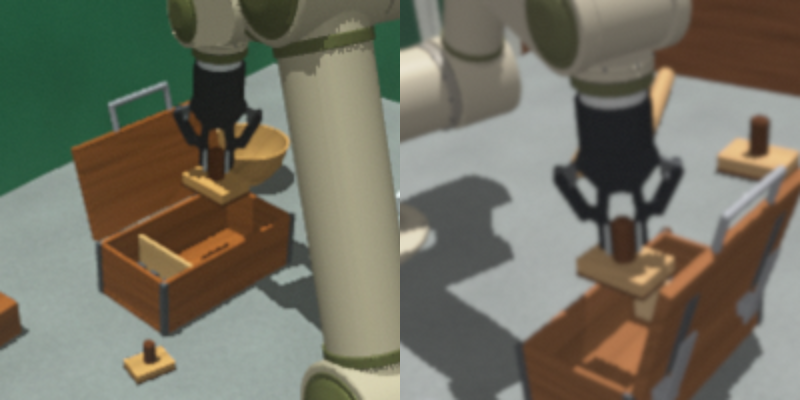

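The block hangs level over the large compartment, square to the chest (left (215,185), right (625,265)), and the lid is still on its stop. Lowering it.

```bash
python3 -m inch '0 0 10 0 0 0;0 0 18 0 0 0;0 0 20 0 0 0;0 0 20 0 0 0;0 0 20 0 0 0;0 0 18 0 0 0;0 0 12 0 0 0;0 0 8 0 0 0;0 0 5 0 0 0;0 0 0 0 0 0'; python3 -m inch '0 0 2 0 0 0;0 0 2 0 0 0;0 0 1 0 0 0;0 0 1 0 0 0;0 0 1 0 0 0;0 0 1 0 0 0;0 0 0 0 0 0;0 0 0 0 0 0;0 0 0 0 0 0;0 0 0 0 0 0'
```

```text
time_s: 19.18
eef_pos: [549.7, -77.3, 53.2]
ee_rot: [-0.001, 0.463, 0.886, -0.0]
force: [0.8, -0.0, -1.4]
grip_width: 0.286
grip_force: 39.5
time_s: 20.02
eef_pos: [550.2, -77.4, 46.2]
ee_rot: [0.0, 0.463, 0.886, -0.0]
force: [-0.5, 0.1, -0.7]
grip_width: 0.29
grip_force: 39.5
```

```bash
python3 -m inch '0 0 0.5 0 0 0;0 0 0.5 0 0 0;0 0 0.5 0 0 0;0 0 0.5 0 0 0;0 0 0.5 0 0 0;0 0 0.3 0 0 0;0 0 0 0 0 0;0 0 0 0 0 0;0 0 0 0 0 0;0 0 0 0 0 0'
```

```text
time_s: 20.85
eef_pos: [550.1, -77.4, 43.4]
ee_rot: [-0.0, 0.463, 0.886, 0.0]
force: [-1.1, 1.1, 1.0]
grip_width: 0.296
grip_force: 39.6
```

```bash
python3 -m inch '0 0 0.3 0 0 0;0 0 0.3 0 0 0;0 0 0.3 0 0 0;0 0 0 0 0 0;0 0 0 0 0 0;0 0 0 0 0 0;0 0 0 0 0 0;0 0 0 0 0 0;0 0 0 0 0 0;0 0 0 0 0 0'
```

```text
time_s: 21.68
eef_pos: [550.2, -77.4, 43.3]
ee_rot: [0.0, 0.463, 0.886, -0.0]
force: [-5.8, 1.3, 10.2]
grip_width: 0.292
grip_force: 40.6
```

Contact: 10 N upward and the descent stopped at z=43.3, as expected. Releasing and withdrawing straight up.

```bash
python3 -m inch '0 0 0 0 0 0;0 0 0 0 0 0;0 0 0 0 0 0;0 0 0 0 0 0;0 0 0 0 0 0;0 0 0 0 0 0;0 0 -3 0 0 0;0 0 -8 0 0 0;0 0 -15 0 0 0;0 0 -15 0 0 0' 0.55; python3 -m inch '0 0 -20 0 0 0;0 0 -25 0 0 0;0 0 -25 0 0 0;0 0 -25 0 0 0;0 0 -25 0 0 0;0 0 -25 0 0 0;0 0 -25 0 0 0;0 0 -15 0 0 0;0 0 0 0 0 0;0 0 0 0 0 0'; python3 - <<'E'
from h import *
a,b,w=cap("side"),cap("scene"),cap("wrist")
A=cv2.resize(a["bgr"][80:280,200:400],(400,400));B=cv2.resize(w["bgr"],(400,300));B=np.vstack([B,np.zeros((100,400,3),np.uint8)])
cv2.imwrite("pics/p4.png",np.hstack([A,B]))
E
```

```text
time_s: 22.52
eef_pos: [550.0, -77.4, 84.3]
ee_rot: [-0.0, 0.463, 0.886, -0.0]
force: [0.3, 0.1, -0.6]
grip_width: 0.552
grip_force: 0.0
time_s: 23.35
eef_pos: [550.1, -77.4, 268.9]
ee_rot: [0.001, 0.463, 0.886, 0.0]
force: [-0.4, -0.1, 0.1]
grip_width: 0.55
grip_force: 0.0
```

View pics/p4.png

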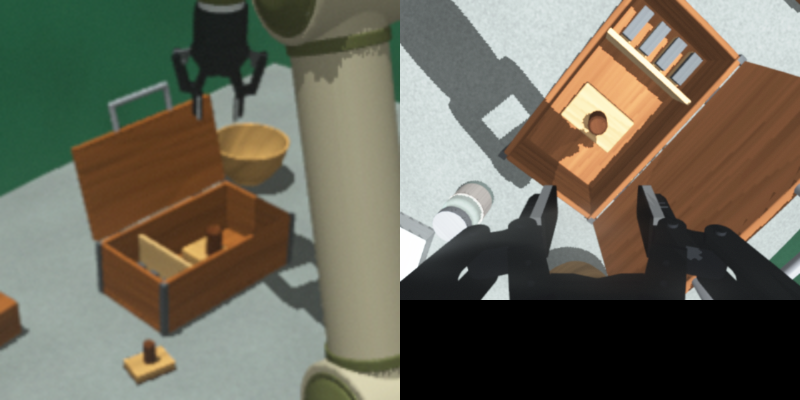

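The block stands flat in the large compartment with its handle upright (right (597,122), left (213,240)). The lid is on its stop, the jar and basket are where they were, and the arm is clear of everything. Handing in.

```bash
python3 -c "
from rig import ctrl
print(ctrl.finish_job())"
```

```text
the job is handed in; nothing more can be done
None
```

I opened the lid onto its stop, set the middle-sized block upright on the floor of the large compartment and handed the job in after about 23 s; the hand-in returned no verdict.

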